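# Fit up a stem in its cross bar for tacking

## Task

Lay the drilled flat bar (do not drop it) across the two posts of the tacking jig, flat down between the locating tabs and overhanging both posts alike, and let go of it. Then take the longest rod out of the wooden block and lower it straight down through the bar's hole, never letting it touch the bar, until the ring scribed round the rod is level with the bar's top face. Finish while still holding the rod there, upright, still and centred in the hole with an even gap all round, ready to be tacked; leave everything else on the bench where it is.

Things in the scene. Friction and masses are not known exactly. Their poses are not given: they have to be found in the camera images.
- jig: Tacking jig, fixed: a steel base plate 100 x 210 x 10 mm with two upright posts. Origin: centre of the plate's underside, on the bench top; z up, y along the row of posts. Posts at y = -70 and +70 mm, each 58 mm (x) by 16 mm (y), with level tops 70 mm above the bench; between them (124 mm clear) there is nothing above the base plate.
- jig_seat (a point): Midway between the jig's two posts, at the level of their tops (70 mm above the bench). On each post a pair of 5 mm thick locating tabs faces the bar's long edges: inner faces 46 mm apart (x = -23 and +23 mm), upright to 14 mm above the post top, then bent outward as a lead-in, to 24 mm above it.
- bar_mid (a point): Drilled steel flat bar, loose, lying flat on the bench at the start: 40 mm wide (its x), 180 mm long (its y), 12 mm thick (z), 0.5 to 0.8 kg. One plain round hole, 24 mm across, goes straight through its middle. This point: the centre of the bar, on the hole's axis, half-way through the thickness. Same either way round and either side up.
- stem_mid (a point): The stem: a plain round steel rod, 16 mm across, 160 mm long, 0.2 to 0.3 kg, standing loose and upright in one of the three holes of the wooden block, its foot 8 mm above the bench; the longest and thickest of the three rods there. This point: its centre, half-way up; z runs up along the rod.
- stem_ring (a point): Thin dark ring scribed round the stem, 37 mm above its lower end (43 mm below the stem's centre), hidden in the block at the start. This point is on the rod's axis, in the plane of the ring.
- block: Wooden block, fixed, 70 x 165 x 45 mm; origin at the centre of its underside, z up, y along its row of three upright holes. The holes are 20 mm across and 37 mm deep, at y = -50, 0 and +50 mm; one rod stands loose in each, in any order.
- rod_mid_mid (a point): The middle-sized rod in the block, 12 mm across, 115 mm long, not needed. This point: half-way up.
- rod_short_mid (a point): The shortest rod in the block, 10 mm across, 90 mm long, not needed. This point: half-way up.
- tape: Bystander, loose, not needed: tape measure, black case about 60 x 52 x 34 mm. Origin at its underside, near the middle.
- square: Bystander, loose, not needed: small steel engineer's square lying flat, about 100 x 70 mm. Origin at its underside, near the middle.
- tub: Bystander, loose, not needed: round plastic tub with a white cap, 80 mm across, 65 mm high. Origin at its underside, near the middle.
- wire_brush: Bystander, loose, not needed: wooden wire brush, 280 mm long, bristles down. Origin at its underside, near the middle.
- chip_hammer: Bystander, loose, not needed: chipping hammer lying flat, wooden handle, about 250 mm long. Origin at its underside, near the middle.
- g_clamp: Bystander, loose, not needed: grey G-clamp lying flat, about 180 x 115 mm. Origin at its underside, near the middle.
Not all that is in view belongs to the job. Leave any green look-alike of the part that bears stem_mid alone.

How it is judged:
By the outcome, as a careful person would: the job done as asked, in the order asked, and still so for the second after the job is handed in, while the arm keeps its last pose, push and grip.
It also fails if it takes over 72 s, if anything falls off the work surface, if the arm or the gripper's body presses on something with over 40 N, if the wrist force passes 120 N, or if a joint passes its speed limit or range.

## Robot

A 6-joint arm with a two-finger parallel gripper is mounted at the origin on the work surface. World frame = base frame: x ahead of the robot, y to its left, z up, the work surface at z = 0. Lengths are in m, angles in rad, forces in N, time in s.
With the tool pointing down it reaches from about 0.25 to 0.775 m from the base axis. Payload 8.9 kg.
Tool frame: the origin (TCP) lies on the centre line of the jaws, within the pads' length; the fingertips stand 8 mm ahead of it and the grasp point (between the pads) lies 11 mm behind it; z points along the fingers, y is the line along which they close (so a half turn about z gives the same grasp; the last joint's range is limited). The gripper opens to 85 mm and grips with 20 to 120 N. Pads are 22 mm wide; open, the fingers measure 114 mm over their backs; the gripper's body (76 mm by 85 mm) begins 54 mm behind the grasp point. The pads swing forward as they close: fully open they stand 13 mm farther back than shut.
Start: joints at [1.076, 0.291, -0.153, 1.127, 0, 1.431], TCP at [0.183, 0.492, 0.239] pointing down, gripper open.
Joint ranges: [-2.52, 2.52], [-0.91, 1.74], [-1.3, 1.37], [-1.96, 2.02], [-1.52, 1.47], [-3.14, 3.14]. Speed limits (rad/s): [2.22, 2.22, 2.79, 3.14, 3.14, 3.14].

## Interface

Orientations are given as a rotation vector (axis times angle).
In Python, from rig import env gives the robot as it stands.
- The arm moves only by the tool play_rows, never from a script. Its argument "steps" is a list of rows, each a list of 3 entries, a list of its own where there are three numbers: the shift along the tool's x, y, z in cm, then the turn, a rotation vector about the tool's x, y, z in rad, then the gripper command: -1 is shut, 1 is fully open, values between are in proportion. In form: [[[x, y, z], [ax, ay, az], gripper], ...]. A call has 1 to 8 rows; each row shifts and turns the commanded pose from where the row before left it, along the tool's axes as they then stand; what a row does not reach is not made up. A row lasts 1/12 s, in which the tool goes at most 41.7 mm and 7.16 degrees, less where a joint would pass 70% of its speed; a pose out of reach is approached as far as the arm can. A call with a gripper value outside its range is refused whole. The fingers move at their own pace and stop on an object; "squeeze" is the grip in N (left out, the last holds). Time passes only in rows, so rows that do not move let the fingers close. It gives the time, the measured TCP pose, the force, the opening and the grip force at its end, in the units of the state.
- env.state(): the state, without advancing time (a new reading comes with each control period).
- env.snapshot(name): name is "side" or "top"; returns a dict with "frame" (480x640x3 uint8, blue, green, red), "fx", "fy", "cx", "cy" (pixels), "R" (3x3) and "t" (3): a world point X has camera coordinates R X + t. Camera axes: x right, y down, z forward; pixel columns grow to the right and rows downward; lengths in m; the calibration is good to about 2 mm. A picture is of the moment at which its call begins. There is no depth.
- env.job_done(): hands the job in; it is judged then, once.
The state is a dict: "t": time; "joint_positions": joint angles; "joint_velocities": joint speeds; "joint_torque": joint torques, N m; "ee_pos": TCP position; "orientation": TCP orientation; "force": force on the tool from outside, world axes, zero at the start; "moment": the same for the moment, N m; "grip_width": finger opening in m; "gripper_force": force on a finger pad.
Only numpy, scipy, OpenCV 4.12 (cv2) and the standard library are available. Lean on these libraries where they do the work, as an engineer would, in place of code of your own. Each camera call takes 0.05 s, during which the arm holds its last target. There are 200 camera calls.

## Working session

There is one attempt and no reset: what is moved stays moved. The work goes in short steps, Python scripts to look and compute and a tool call to move; the robot and the scene stay as the last step left them, time stands still between calls to the robot, and variables do not carry over. Pictures are saved under pics/ and viewed, at most 10 in all, crops included, and the job is handed in when it is done.

Besides the shell and the picture viewer there is one more tool, called after "Request:" in YAML: its name, and indented under it one key for each argument. play_rows: Moves the arm, as the interface text tells. Its arguments: {"type":"object","properties":{"steps":{"type":"array","items":{"type":"array"}},"squeeze":{"type":"number"}},"required":["steps"]}

```bash
ls; mkdir -p pics; python3 - <<'E'
from rig import env
import cv2,numpy as np,pickle
for n in("top","side"):
    s=env.snapshot(n); cv2.imwrite(f"pics/{n}0.png",s["frame"]); pickle.dump(s,open(f"{n}0.pkl","wb"))
    print(n,s["fx"],s["fy"],s["cx"],s["cy"],np.round(-s["R"].T@s["t"],3),np.round(s["R"],3).tolist())
print(env.state())
E
```

```text
pics
top 613.7213606703249 613.7213606703249 325.489898112127 244.3087836192268 [ 0.52  -0.009  1.267] [[-0.006, -1.0, -0.011], [-0.999, 0.006, -0.042], [0.042, 0.01, -0.999]]
side 460.20862929521473 460.20862929521473 319.87992330616163 243.89253796895017 [ 0.542 -0.792  0.551] [[1.0, -0.026, 0.014], [-0.002, -0.515, -0.857], [0.029, 0.857, -0.515]]
{'t': 0.1, 'joint_positions': array([ 1.07574352e+00,  2.91235342e-01, -1.54015447e-01,  1.12669521e+00,
       -2.02316597e-05,  1.43148452e+00]), 'joint_velocities': array([ 0.00078567, -0.00127617,  0.00246974,  0.00117754,  0.00166007,
       -0.00115319]), 'joint_torque': array([ 1.06813353e-03, -5.37975991e+01,  3.31919718e+01,  9.29642993e-03,
       -2.31692311e-04, -7.03333839e-06]), 'ee_pos': array([0.18268296, 0.49180188, 0.23879702]), 'orientation': array([-5.55794639e-01, -3.09169236e+00,  1.72553675e-03]), 'force': array([-1.26812431,  0.06758417,  0.53300842]), 'moment': array([0.03346743, 0.02975891, 0.06211667]), 'gripper_force': 0.0, 'grip_width': 0.08543114780673729}
```

View pics/top0.png

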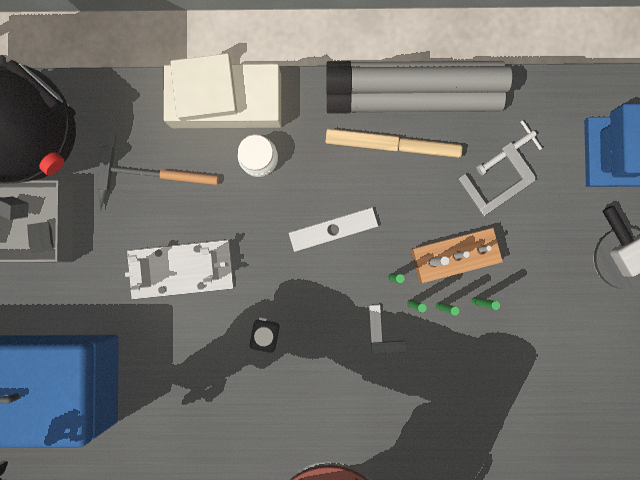

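View pics/side0.png

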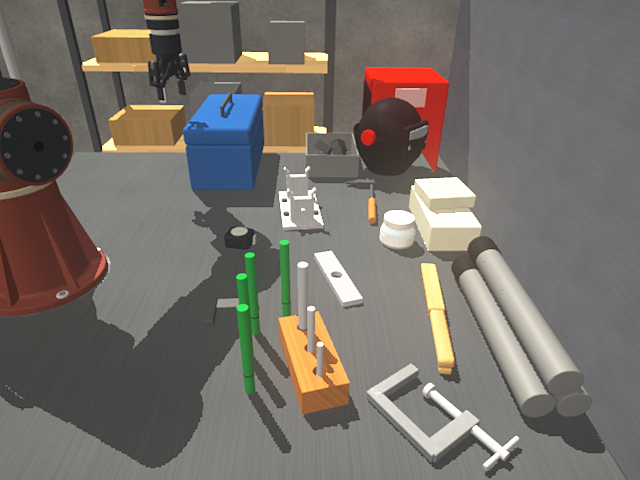

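The top view shows the bar at (333,229) with its hole, the jig at (182,270), and the block at (460,253) with grey rods at (438,262), (461,255) and (485,249). Green look-alikes stand at (397,278), (418,307), (450,310) and (488,303). In the side view the longest grey rod is at (303,265) and the other two are at (311,310) and (320,345).

```bash
cat > h.py <<'E'
import cv2,numpy as np,pickle
def ray(s,uv):
    d=s["R"].T@np.array([(uv[0]-s["cx"])/s["fx"],(uv[1]-s["cy"])/s["fy"],1]); return -s["R"].T@s["t"],d
def onz(s,uv,z):
    c,d=ray(s,uv); return c+d*(z-c[2])/d[2]
def proj(s,X):
    p=s["R"]@np.array(X)+s["t"]; return np.array([s["fx"]*p[0]/p[2]+s["cx"],s["fy"]*p[1]/p[2]+s["cy"]])
def tri(s1,u1,s2,u2):
    (a,d),(b,e)=ray(s1,u1),ray(s2,u2)
    k=np.linalg.lstsq(np.c_[d,-e],b-a,rcond=None)[0]; p,q=a+k[0]*d,b+k[1]*e
    return (p+q)/2,np.linalg.norm(p-q)
def rect(s,mask,z):
    c=max(cv2.findContours(mask,cv2.RETR_EXTERNAL,cv2.CHAIN_APPROX_NONE)[0],key=cv2.contourArea)
    P=np.array([onz(s,p[0],z)[:2] for p in c],np.float32)
    (x,y),(w,h),a=cv2.minAreaRect(P*1000); 
    if w>h: a+=90   # angle of long side measured from world y
    return np.round([x,y,w,h,(a+90)%180-90],1)   # long axis = a+90deg from... see use
E
python3 - <<'E'
from h import *
s=pickle.load(open("top0.pkl","rb")); f=s["frame"]; hsv=cv2.cvtColor(f,cv2.COLOR_BGR2HSV)
def sub(m,x0,x1,y0,y1):
    o=np.zeros_like(m); o[y0:y1,x0:x1]=m[y0:y1,x0:x1]; return o
w=cv2.inRange(hsv,(0,0,150),(180,40,255))
m=sub(w,280,390,195,262); print("bar",rect(s,m,.012))
c,h=cv2.findContours(m,cv2.RETR_CCOMP,cv2.CHAIN_APPROX_NONE)
for k in c:
    if 40<cv2.contourArea(k): 
        M=cv2.moments(k);p=(M['m10']/M['m00'],M['m01']/M['m00']);print(cv2.contourArea(k),np.round(p,1),onz(s,p,.012).round(4))
m=sub(cv2.inRange(hsv,(0,0,110),(180,40,255)),118,240,230,305); print("jigbase",rect(s,m,.01))
m=sub(cv2.inRange(hsv,(5,90,80),(25,255,255)),405,515,220,290); print("block",rect(s,m,.045))
g=sub(cv2.inRange(hsv,(50,100,60),(75,255,255)),380,510,260,320)
for k in cv2.findContours(g,cv2.RETR_EXTERNAL,cv2.CHAIN_APPROX_NONE)[0]:
    if cv2.contourArea(k)>20: print("green",cv2.boundingRect(k))
a=cv2.resize(f[225:315,110:255],None,fx=5,fy=5,interpolation=cv2.INTER_CUBIC)
b=cv2.resize(f[215:325,385:530],None,fx=5,fy=5,interpolation=cv2.INTER_CUBIC)
cv2.imwrite("pics/jig.png",a);cv2.imwrite("pics/block.png",b)
t=pickle.load(open("side0.pkl","rb"))["frame"]
cv2.imwrite("pics/sb.png",cv2.resize(t[230:420,220:360],None,fx=3.1,fy=3.1,interpolation=cv2.INTER_CUBIC))
E
```

```text
bar [603.4 -10.8  41.7 180.6  16.6]
1680.0 [332.7 229.2] [ 0.6033 -0.0108  0.012 ]
118.5 [332.6 229.4] [ 0.6029 -0.0105  0.012 ]
jigbase [ 5.280e+02  3.067e+02  2.504e+02  1.519e+02 -3.000e-01]
block [ 547.7 -255.7   71.8  170.6   14.3]
green (436, 303, 23, 12)
green (407, 300, 20, 12)
green (471, 298, 29, 12)
green (388, 274, 17, 9)
```

View pics/jig.png

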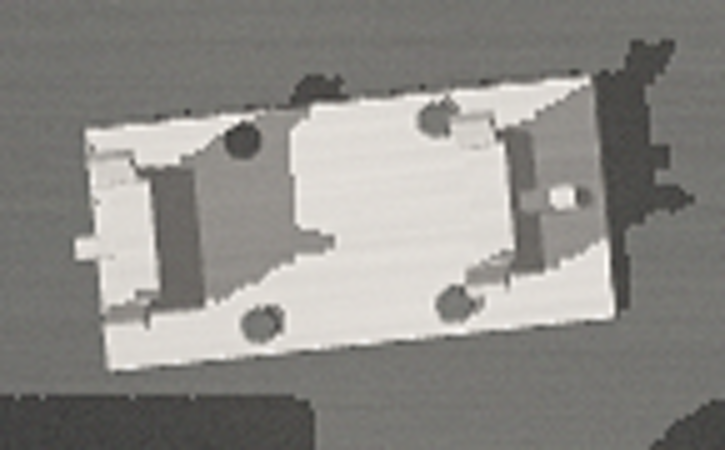

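View pics/block.png

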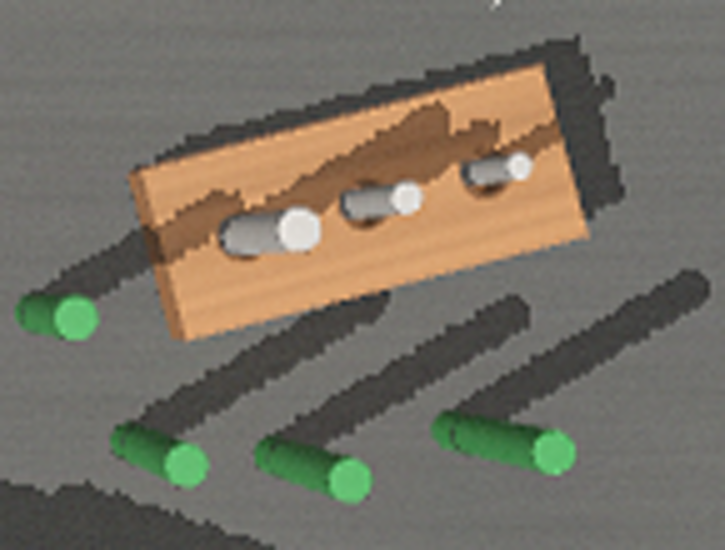

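View pics/sb.png

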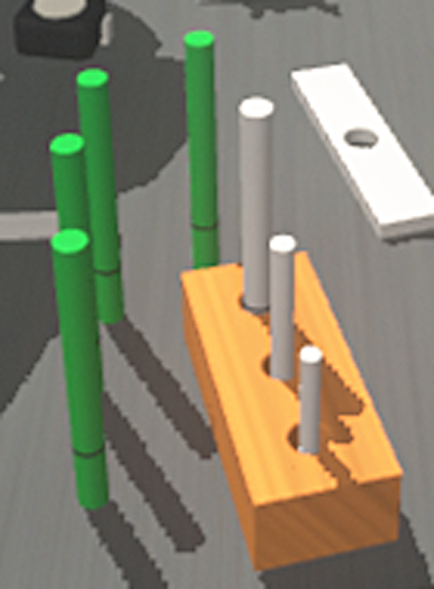

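Grey rod candidates in the top view: (445,261) is the tallest and thickest, (466,255) the mid one, (489,248) the short one. The green rods are look-alikes. The crops confirm the stem is the grey rod at (445,261), nearest the jig.

```bash
python3 - <<'E'
from h import *
s=pickle.load(open("top0.pkl","rb"));t=pickle.load(open("side0.pkl","rb"))
J=lambda p:(110+p[0]/5-.4,225+p[1]/5-.4)
B=lambda p:(385+p[0]/5-.4,215+p[1]/5-.4)
S=lambda p:(220+p[0]/3.1-.3,230+p[1]/3.1-.3)
C=np.array([onz(s,J(p),.01)[:2] for p in[(87,130),(592,73),(614,317),(108,370)]])
print("base c",C.mean(0).round(4),"sides",[np.linalg.norm(C[i]-C[i-1]).round(4) for i in range(4)])
y=C[0]-C[1]+C[3]-C[2]; print("jig y yaw from world y (deg)",np.degrees(np.arctan2(-y[0],y[1])))
L=np.array([onz(s,J(p),.07)[:2] for p in[(150,170),(160,305),(506,135),(513,265)]])
print("post edges",L.round(4).tolist(),"dist",np.linalg.norm(L[:2].mean(0)-L[2:].mean(0)))
e=y/np.linalg.norm(y);print("seat along y from edges", (L.mean(0)+8e-3*e).round(4))
for n,p,q,z in[("stem",(299,229),(257,108),.168),("mid",(406,197),(283,243),.123),("short",(519,165),(311,354),.098)]:
    print(n,onz(s,B(p),z).round(4),[v.round(4) for v in tri(s,B(p),t,S(q))])
for p,q in[((76,317),(200,39)),((187,464),(93,77)),((350,480),(68,143)),((554,452),(70,240))]:
    print("green",[v.round(4) for v in tri(s,B(p),t,S(q))])
c=[onz(s,B(p),.045)[:2] for p in[(133,173),(545,66),(588,238),(186,340)]];print("block",np.mean(c,0).round(4))
y=c[0]-c[1]+c[3]-c[2];y/=np.linalg.norm(y);print("hole",(np.mean(c,0)+.05*y).round(4),np.degrees(np.arctan2(-y[0],y[1])))
# bar direction
f=s["frame"];w=cv2.inRange(cv2.cvtColor(f,cv2.COLOR_BGR2HSV),(0,0,150),(180,40,255));m=np.zeros_like(w);m[195:262,280:390]=w[195:262,280:390]
P=np.array([onz(s,(u,v),.012)[:2] for v,u in np.argwhere(m)]);k=np.linalg.svd(P-P.mean(0))[2][0];k*=np.sign(k[1]);print("bar mean",P.mean(0).round(4),"yaw",np.degrees(np.arctan2(-k[0],k[1])))
from rig import env
from scipy.spatial.transform import Rotation as Ro
print(Ro.from_rotvec(env.state()["orientation"]).as_matrix().round(3))
E
```

```text
base c [0.5235 0.3039] sides [np.float64(0.0989), np.float64(0.2092), np.float64(0.1005), np.float64(0.2088)]
jig y yaw from world y (deg) 5.878524747850308
post edges [[0.5442, 0.3676], [0.4914, 0.3633], [0.5571, 0.228], [0.5063, 0.2252]] dist 0.13955861428930222
seat along y from edges [0.5239 0.304 ]
stem [ 0.5358 -0.2097  0.168 ] [array([ 0.536 , -0.2101,  0.1658]), np.float64(0.0001)]
mid [ 0.5482 -0.2579  0.123 ] [array([ 0.5483, -0.2583,  0.1208]), np.float64(0.0002)]
short [ 0.5607 -0.3063  0.098 ] [array([ 0.5608, -0.307 ,  0.0955]), np.float64(0.0)]
green [array([ 0.5048, -0.1309,  0.1579]), np.float64(0.0001)]
green [array([ 0.4517, -0.1701,  0.1587]), np.float64(0.0001)]
green [array([ 0.4458, -0.2285,  0.1583]), np.float64(0.0001)]
green [array([ 0.4554, -0.3018,  0.1582]), np.float64(0.0)]
block [ 0.5474 -0.2577]
hole [ 0.5352 -0.2092] 14.070357165939521
bar mean [ 0.6033 -0.0108] yaw 16.623183140122684
[[-0.937  0.348 -0.001]
 [ 0.348  0.937 -0.001]
 [ 0.    -0.001 -1.   ]]
```

```bash
cat >> h.py <<'E'
from scipy.spatial.transform import Rotation as Ro
def plan(target,ty):
    """turn (tool axes, rad) to tool-down with y at ty deg, then shift (tool axes, cm) to target"""
    from rig import env
    st=env.state(); R0=Ro.from_rotvec(st["orientation"]); a=np.radians(ty)
    y=np.array([np.cos(a),np.sin(a),0]); z=np.array([0,0,-1.]); R1=Ro.from_matrix(np.c_[np.cross(y,z),y,z])
    d=np.array(target)-st["ee_pos"]
    print("t",st["t"],"turn",(R0.inv()*R1).as_rotvec().round(4),"shift after",(R1.inv().apply(d)*100).round(3),"now",(R0.inv().apply(d)*100).round(3),"F",st["force"].round(1),"q",st["joint_positions"].round(2),"w",round(st["grip_width"],4),"gf",st["gripper_force"],"pos",st["ee_pos"].round(4))
E
python3 -c "
from h import *
plan((.6033,-.0108,.10),16.62)"
```

```text
t 0.1 turn [-1.10e-03  4.00e-04  9.25e-01] shift after [-60.191  25.929  13.88 ] now [-56.935 -32.448  13.909] F [-1.3  0.1  0.5] q [ 1.08  0.29 -0.15  1.13 -0.    1.43] w 0.0854 gf 0.0 pos [0.1827 0.4918 0.2388]
```

Request:
play_rows:
  steps:
    - [[0,0,0],[0,0,0.1156],1]
    - [[0,0,0],[0,0,0.1156],1]
    - [[0,0,0],[0,0,0.1156],1]
    - [[0,0,0],[0,0,0.1156],1]
    - [[0,0,0],[0,0,0.1156],1]
    - [[0,0,0],[0,0,0.1156],1]
    - [[0,0,0],[0,0,0.1156],1]
    - [[0,0,0],[0,0,0.1156],1]

```text
t: 0.77
ee_pos: [0.1827, 0.4919, 0.239]
orientation: [1.884, 2.514, -0.001]
force: [0.7, 0.0, -0.1]
grip_width: 0.0857
gripper_force: 0.0
```

Request:
play_rows:
  steps:
    - [[-2.5,1.08,0],[0,0,0],1]
    - [[-2.5,1.08,0],[0,0,0],1]
    - [[-2.5,1.08,0],[0,0,0],1]
    - [[-2.5,1.08,0],[0,0,0],1]
    - [[-2.5,1.08,0],[0,0,0],1]
    - [[-2.5,1.08,0],[0,0,0],1]
    - [[-2.5,1.08,0],[0,0,0],1]
    - [[-2.5,1.08,0],[0,0,0],1]

```text
t: 1.43
ee_pos: [0.3233, 0.324, 0.2391]
orientation: [-1.877, -2.519, 0.001]
force: [0.3, 0.8, -0.6]
grip_width: 0.0852
gripper_force: 0.0
```

Request:
play_rows:
  steps:
    - [[-2.5,1.08,0.5],[0,0,0],1]
    - [[-2.5,1.08,0.5],[0,0,0],1]
    - [[-2.5,1.08,0.5],[0,0,0],1]
    - [[-2.5,1.08,0.5],[0,0,0],1]
    - [[-2.5,1.08,0.5],[0,0,0],1]
    - [[-2.5,1.08,0.5],[0,0,0],1]
    - [[-2.5,1.08,0.5],[0,0,0],1]
    - [[-2.5,1.08,0.5],[0,0,0],1]

```text
t: 2.1
ee_pos: [0.4634, 0.157, 0.1988]
orientation: [-1.877, -2.519, 0.001]
force: [-0.0, 0.7, 0.4]
grip_width: 0.0855
gripper_force: 0.0
```

Request:
play_rows:
  steps:
    - [[-2.5,1.08,1],[0,0,0],1]
    - [[-2.5,1.08,1],[0,0,0],1]
    - [[-2.5,1.08,1],[0,0,0],1]
    - [[-2.5,1.08,1],[0,0,0],1]
    - [[-2.5,1.08,1],[0,0,0],1]
    - [[-2.5,1.08,1],[0,0,0],1]
    - [[-2.5,1.08,1],[0,0,0],1]
    - [[-2.5,1.08,1],[0,0,0],1]

```text
t: 2.77
ee_pos: [0.6033, -0.0098, 0.1184]
orientation: [-1.877, -2.519, 0.001]
force: [0.7, 0.7, 0.3]
grip_width: 0.0857
gripper_force: 0.0
```

```bash
python3 -c "
from h import *
plan((.6033,-.0108,.011),16.62)"
```

```text
t 2.7667 turn [-0.0007 -0.0003  0.    ] shift after [-0.097 -0.033 10.736] now [-0.101 -0.025 10.736] F [0.7 0.7 0.3] q [-0.14  0.53 -0.12  0.92  0.    1.14] w 0.0857 gf 0.0 pos [ 0.6033 -0.0098  0.1184]
```

Request:
play_rows:
  steps:
    - [[-0.1,-0.03,1.8],[0,0,0],1]
    - [[0,0,1.8],[0,0,0],1]
    - [[0,0,1.8],[0,0,0],1]
    - [[0,0,1.8],[0,0,0],1]
    - [[0,0,1.8],[0,0,0],1]
    - [[0,0,0.9],[0,0,0],1]
    - [[0,0,0.8],[0,0,0],1]
    - [[0,0,0],[0,0,0],1]

```text
t: 3.43
ee_pos: [0.6019, -0.0095, 0.0109]
orientation: [-1.876, -2.518, 0.002]
force: [0.4, 0.8, -0.7]
grip_width: 0.0856
gripper_force: 0.0
```

Request:
play_rows:
  steps:
    - [[0,0,0],[0,0,0],-1]
    - [[0,0,0],[0,0,0],-1]
    - [[0,0,0],[0,0,0],-1]
    - [[0,0,0],[0,0,0],-1]
    - [[0,0,0],[0,0,0],-1]
    - [[0,0,0],[0,0,0],-1]
    - [[0,0,0],[0,0,0],-1]
    - [[0,0,0],[0,0,0],-1]
  squeeze: 60

```text
t: 4.1
ee_pos: [0.6033, -0.0098, 0.0136]
orientation: [1.876, 2.518, 0.0]
force: [-3.4, -0.4, 8.6]
grip_width: 0.0377
gripper_force: 59.8
```

```bash
python3 - <<'E'
from h import *
from rig import env
plan((.6033,-.0108,.011),16.62)
a=env.snapshot("side");pickle.dump(a,open("side1.pkl","wb"))
p=proj(a,(.6033,-.0108,.03)).astype(int);print(p)
cv2.imwrite("pics/grip.png",cv2.resize(a["frame"][p[1]-70:p[1]+70,p[0]-80:p[0]+80],None,fx=4,fy=4))
E
```

```text
t 4.1 turn [0.0009 0.0008 0.0001] shift after [-0.094 -0.024  0.258] now [-0.094 -0.025  0.258] F [-3.4 -0.4  8.6] q [-0.14  0.64 -0.23  0.7  -0.    1.14] w 0.0377 gf 59.77622866630554 pos [ 0.6033 -0.0098  0.0136]
[336 265]
```

Request:
play_rows:
  steps:
    - [[0,0,-0.3],[0,0,0],-1]
    - [[0,0,-0.8],[0,0,0],-1]
    - [[0,0,-1.5],[0,0,0],-1]
    - [[0,0,-2.2],[0,0,0],-1]
    - [[0,0,-2.4],[0,0,0],-1]
    - [[0,0,-2.4],[0,0,0],-1]
    - [[0,0,-2.4],[0,0,0],-1]
    - [[0,0,-1],[0,0,0],-1]

```text
t: 4.82
ee_pos: [0.6041, -0.0098, 0.1457]
orientation: [1.875, 2.517, 0.003]
force: [1.6, 0.4, -6.4]
grip_width: 0.0377
gripper_force: 61.5
```

```bash
python3 - <<'E'
from h import *
from rig import env
plan((.5237,.304,.15),5.88)
a=env.snapshot("side");b=env.snapshot("top");pickle.dump((a,b),open("hold.pkl","wb"))
p=proj(a,(.6033,-.0108,.14)).astype(int);q=proj(b,(.6033,-.0108,.14)).astype(int);print(p,q)
im=[cv2.resize(x["frame"][c[1]-60:c[1]+60,c[0]-65:c[0]+65],None,fx=3,fy=3) for x,c in((a,p),(b,q))]
cv2.imwrite("pics/hold.png",np.hstack(im))
E
```

```text
t 4.8167 turn [0.0034 0.0011 0.1876] shift after [32.036 -4.781 -0.431] now [32.365  1.279 -0.474] F [ 1.6  0.4 -6.4] q [-0.14  0.5  -0.09  0.98  0.    1.14] w 0.0377 gf 61.54667258262634 pos [ 0.6041 -0.0098  0.1457]
[338 218] [332 224]
```

View pics/hold.png

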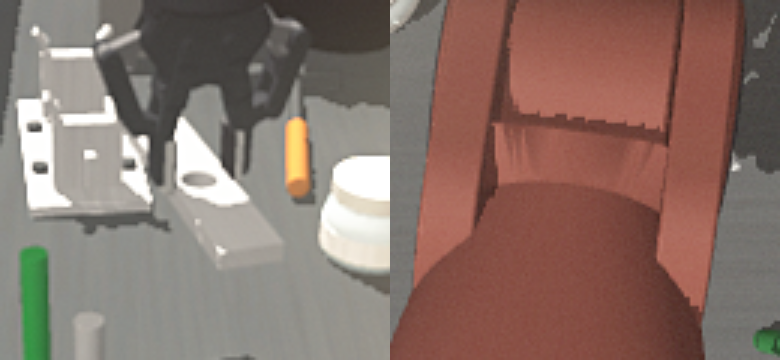

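The bar is held, with its hole at about (200,180) in the crop; the arm blocks the top camera here. I'll measure the hole position against the TCP.

```bash
python3 - <<'E'
from h import *
a,b=pickle.load(open("hold.pkl","rb"))
g=cv2.cvtColor(a["frame"],cv2.COLOR_BGR2GRAY); o=np.array([338-65,218-60])
r=g[o[1]+50:o[1]+72,o[0]+50:o[0]+85]; print(r)
E
```

```text
[[ 65  70  69  71  76 146 164 155 113 255 255 255 254 254 254 254 254 255
  255 255 204 135 146 116  75  70  73  64 117 158 152  98  61 111 146]
 [ 65  70  72  67  77 146 164 156 114 255 255 255 254 254 254 254 254 254
  255 255 255 182 138 106  69  73  72  65 116 157 150  98  59 110 146]
 [ 65  71  71  67  75 144 162 156 114 255 255 255 254 254 254 254 254 254
  254 255 255 252 174  96  64  73  72  64 116 157 152  99  62 109 145]
 [ 68  73  72  68  75 143 161 156 115 255 255 255 254 254 254 254 254 254
  254 254 255 255 251 132  56  70  72  66 117 157 146  94  61 111 144]
 [ 70  71  71  68  88 146 162 145 106 255 255 255 254 254 254 254 254 254
  254 254 255 255 255 205  49  70  72  63 127 162 139  87  61 121 149]
 [ 68  74  71  67  97 149 161 136 101 255 255 255 255 255 255 255 255 255
  255 255 255 255 255 237  67  58  68  62 135 167 134  82  63 128 154]
 [ 68  72  71  66 100 149 161 135 123 255 255 255 255 255 255 255 255 255
  255 255 255 255 255 255 202  83  59  60 140 167 134  78  84 134 150]
 [ 72  72  72  66 100 149 161 134 152 255 255 254 236 209 199 198 204 217
  229 246 2
[... 1390 characters left out ...]
 146 160 166 164 164 170 175 172 170 171 172 170
  166 180 220 237 255 255 255 255 255 250 241 236 231 210 183 167 149]
 [110 122 150 147 145 142 141 150 164 166 164 165 174 176 175 172 173 174
  172 170 165 158 196 215 213 213 214 180 159 162 163 164 169 172 163]
 [123 125 150 146 144 143 142 144 153 165 166 165 168 174 175 173 173 174
  174 174 173 169 167 165 167 164 164 167 167 169 172 171 173 175 176]
 [102 129 151 148 144 143 143 141 145 158 167 165 165 169 175 174 173 173
  175 174 175 175 173 173 171 172 172 172 171 172 173 173 173 174 175]
 [ 82 133 153 150 147 143 143 145 143 149 160 166 164 165 172 174 173 172
  175 175 174 174 175 173 173 173 173 174 173 171 170 173 172 171 174]]
```

```bash
cat >> h.py <<'E'
def hole(s,X,half=9):
    """centroid of the non-white blob (bar hole) near projected X; returns its pixel, area, bbox"""
    g=cv2.cvtColor(s["frame"],cv2.COLOR_BGR2GRAY); p=proj(s,X).round().astype(int); k=8
    G=cv2.resize(g,None,fx=k,fy=k,interpolation=cv2.INTER_LINEAR); m=(G<215).astype(np.uint8)
    n,l,st,c=cv2.connectedComponentsWithStats(m,connectivity=4)
    j=min((i for i in range(1,n) if 2000<st[i][4]<20000),key=lambda i:np.hypot(*((c[i]+.5)/k-.5-p)))
    return (c[j]+.5)/k-.5,st[j][4]/k/k,st[j][:4]/k
E
python3 - <<'E'
from h import *
a,b=pickle.load(open("hold.pkl","rb"))
s=pickle.load(open("side0.pkl","rb"))
for q,x,z in((s,(.603,-.0108,.012),.012),(a,(.603,-.01,.144),.1441)):
    u,A,bb=hole(q,x);print(u,A,bb,onz(q,u,z).round(4))
E
```

```text
[335.95147576 274.23968921] 59.953125 [330.75  271.375  11.375   6.75 ] [ 0.6024 -0.0146  0.012 ]
[338.67708333 217.41474673] 47.8125 [333.375 215.25   11.875   5.25 ] [ 0.6034 -0.0155  0.1441]
```

Request:
play_rows:
  steps:
    - [[0,0,0],[0,0,0.0626],-1]
    - [[0,0,0],[0,0,0.0625],-1]
    - [[0,0,0],[0,0,0.0625],-1]
    - [[1.5,-0.2,0],[0,0,0],-1]
    - [[2.5,-0.4,0],[0,0,0],-1]
    - [[3,-0.45,0],[0,0,0],-1]
    - [[3,-0.45,0],[0,0,0],-1]
    - [[3,-0.45,0],[0,0,0],-1]

```text
t: 5.58
ee_pos: [0.5684, 0.1191, 0.1405]
orientation: [-2.103, -2.331, 0.003]
force: [0.1, 1.0, -5.6]
grip_width: 0.038
gripper_force: 61.5
```

Request:
play_rows:
  steps:
    - [[3,-0.45,0],[0,0,0],-1]
    - [[3,-0.45,0],[0,0,0],-1]
    - [[3,-0.45,0],[0,0,0],-1]
    - [[3,-0.45,0],[0,0,0],-1]
    - [[2.5,-0.4,0],[0,0,0],-1]
    - [[2,-0.3,0],[0,0,0],-1]
    - [[1.2,-0.2,0],[0,0,0],-1]
    - [[0,0,0],[0,0,0],-1]

```text
t: 6.25
ee_pos: [0.5233, 0.2932, 0.1408]
orientation: [-2.099, -2.335, 0.002]
force: [-0.4, -0.1, -7.8]
grip_width: 0.038
gripper_force: 61.5
```

```bash
python3 - <<'E'
from h import *
plan((.5236,.3054,.0836),5.88)
E
```

```text
t 6.25 turn [-0.0023 -0.0003  0.0035] shift after [1.209 0.151 5.722] now [1.207 0.169 5.722] F [-0.4 -0.1 -7.8] q [ 0.39  0.5  -0.1   0.97  0.    1.85] w 0.038 gf 61.51044487953186 pos [0.5233 0.2932 0.1408]
```

Request:
play_rows:
  steps:
    - [[0.6,0.1,0],[0,0,0.0035],-1]
    - [[0.6,0.05,0],[0,0,0],-1]
    - [[0,0,0.6],[0,0,0],-1]
    - [[0,0,0.7],[0,0,0],-1]
    - [[0,0,0.7],[0,0,0],-1]
    - [[0,0,0.4],[0,0,0],-1]
    - [[0,0,0],[0,0,0],-1]
    - [[0,0,0],[0,0,0],-1]

```text
t: 6.92
ee_pos: [0.5253, 0.3026, 0.1179]
orientation: [-2.109, -2.328, 0.001]
force: [0.2, -0.7, -6.6]
grip_width: 0.0378
gripper_force: 61.5
```

```bash
python3 - <<'E'
from h import *
from rig import env
plan((.5236,.3054,.0836),5.88)
a=env.snapshot("side");b=env.snapshot("top");pickle.dump((a,b),open("jig1.pkl","wb"))
p=proj(a,(.5236,.304,.09)).astype(int);q=proj(b,(.5236,.304,.1)).astype(int);print(p,q)
im=[cv2.resize(x["frame"][c[1]-w:c[1]+w,c[0]-w:c[0]+w],(400,400),interpolation=cv2.INTER_CUBIC) for x,c,w in((a,p,45),(b,q,75))]
cv2.imwrite("pics/jig1.png",np.hstack(im))
E
```

```text
t 6.9167 turn [-0.0008  0.0003 -0.004 ] shift after [ 0.296 -0.142  3.427] now [ 0.296 -0.141  3.427] F [ 0.2 -0.7 -6.6] q [ 0.4   0.53 -0.11  0.93 -0.    1.87] w 0.0378 gf 61.48744225502014 pos [0.5253 0.3026 0.1179]
[299 177] [167 268]
```

View pics/jig1.png

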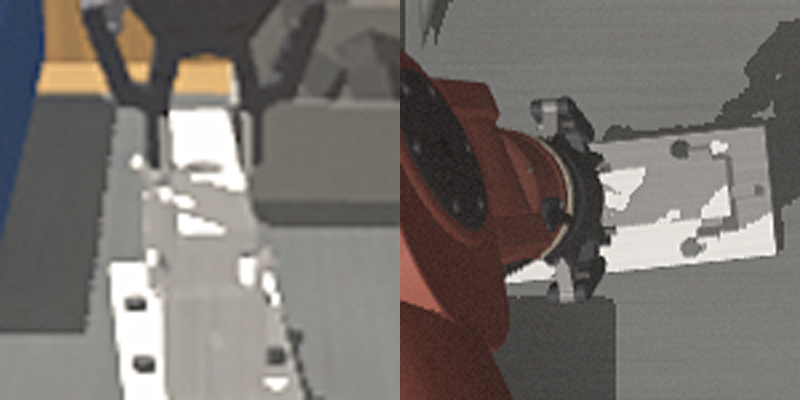

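The bar hangs between the tabs above both posts. Next is a settle reading.

Request:
play_rows:
  steps:
    - [[0,0,0],[0,0,0],-1]
    - [[0,0,0],[0,0,0],-1]

```text
t: 7.18
ee_pos: [0.5257, 0.3031, 0.1186]
orientation: [2.109, 2.329, 0.001]
force: [0.2, 0.3, -6.4]
grip_width: 0.038
gripper_force: 61.5
```

Request:
play_rows:
  steps:
    - [[0,0,0],[0,0,0],-1]

```text
t: 7.27
ee_pos: [0.5257, 0.3031, 0.1186]
orientation: [2.109, 2.329, 0.001]
force: [0.8, 0.7, -7.0]
grip_width: 0.0377
gripper_force: 61.5
```

Request:
play_rows:
  steps:
    - [[0,0,0],[0,0,0],-1]

```text
t: 7.35
ee_pos: [0.5256, 0.3031, 0.1185]
orientation: [2.108, 2.329, 0.0]
force: [-0.5, 0.6, -6.8]
grip_width: 0.0374
gripper_force: 61.5
```

Request:
play_rows:
  steps:
    - [[0.25,-0.185,0],[0,0,0],-1]
    - [[0,0,0],[0,0,0],-1]
    - [[0,0,0.6],[0,0,0],-1]
    - [[0,0,0.6],[0,0,0],-1]
    - [[0,0,0.6],[0,0,0],-1]
    - [[0,0,0.5],[0,0,0],-1]
    - [[0,0,0.4],[0,0,0],-1]
    - [[0,0,0],[0,0,0],-1]

```text
t: 8.02
ee_pos: [0.5227, 0.305, 0.09]
orientation: [-2.108, -2.328, 0.003]
force: [-0.4, 1.0, -7.1]
grip_width: 0.0376
gripper_force: 61.5
```

Request:
play_rows:
  steps:
    - [[0,0,0.1],[0,0,0],-1]
    - [[0,0,0.1],[0,0,0],-1]
    - [[0,0,0.1],[0,0,0],-1]
    - [[0,0,0.1],[0,0,0],-1]
    - [[0,0,0],[0,0,0],-1]
    - [[0,0,0],[0,0,0],-1]

```text
t: 8.52
ee_pos: [0.5234, 0.3053, 0.0874]
orientation: [2.109, 2.329, 0.0]
force: [0.6, 0.1, -6.6]
grip_width: 0.0377
gripper_force: 61.5
```

Request:
play_rows:
  steps:
    - [[0,0,0.1],[0,0,0],-1]
    - [[0,0,0.1],[0,0,0],-1]
    - [[0,0,0],[0,0,0],-1]
    - [[0,0,0],[0,0,0],-1]

```text
t: 8.85
ee_pos: [0.5233, 0.3053, 0.0852]
orientation: [-2.109, -2.329, 0.0]
force: [-0.3, -0.3, -7.1]
grip_width: 0.0376
gripper_force: 61.5
```

Request:
play_rows:
  steps:
    - [[0,0,0.1],[0,0,0],-1]
    - [[0,0,0.05],[0,0,0],-1]
    - [[0,0,0],[0,0,0],-1]
    - [[0,0,0],[0,0,0],-1]

```text
t: 9.18
ee_pos: [0.5234, 0.3054, 0.0838]
orientation: [2.109, 2.329, -0.0]
force: [1.0, -0.3, -6.9]
grip_width: 0.038
gripper_force: 61.5
```

Request:
play_rows:
  steps:
    - [[0,0,0.05],[0,0,0],-1]
    - [[0,0,0],[0,0,0],-1]
    - [[0,0,0],[0,0,0],-1]

```text
t: 9.43
ee_pos: [0.5235, 0.3054, 0.0837]
orientation: [2.109, 2.329, 0.0]
force: [-1.8, -0.7, -0.6]
grip_width: 0.0377
gripper_force: 62.2
```

Request:
play_rows:
  steps:
    - [[0,0,0.05],[0,0,0],-1]
    - [[0,0,0],[0,0,0],-1]
    - [[0,0,0],[0,0,0],-1]

```text
t: 9.68
ee_pos: [0.5235, 0.3054, 0.0836]
orientation: [2.108, 2.329, 0.001]
force: [-3.6, -2.1, 5.2]
grip_width: 0.0379
gripper_force: 62.9
```

Request:
play_rows:
  steps:
    - [[0,0,0.05],[0,0,0],-1]
    - [[0,0,0],[0,0,0],-1]
    - [[0,0,0],[0,0,0],-1]

```text
t: 9.93
ee_pos: [0.5235, 0.3054, 0.0836]
orientation: [2.108, 2.328, 0.001]
force: [-5.9, -3.4, 10.8]
grip_width: 0.0378
gripper_force: 63.4
```

Request:
play_rows:
  steps:
    - [[0,0,-0.1],[0,0,0],-1]
    - [[0,0,0],[0,0,0],-0.05]
    - [[0,0,0],[0,0,0],0.4]
    - [[0,0,0],[0,0,0],0.6]
    - [[0,0,0],[0,0,0],0.6]
    - [[0,0,0],[0,0,0],0.6]
    - [[0,0,0],[0,0,0],0.6]

```text
t: 10.52
ee_pos: [0.5235, 0.3054, 0.0833]
orientation: [2.109, 2.329, 0.0]
force: [-0.4, -1.0, -0.3]
grip_width: 0.0683
gripper_force: 0.0
```

Request:
play_rows:
  steps:
    - [[0,0,-1],[0,0,0],0.6]
    - [[0,0,-2],[0,0,0],0.6]
    - [[0,0,-3],[0,0,0],0.6]
    - [[0,0,-3],[0,0,0],0.6]
    - [[-1,0,-3],[0,0,0],0.3]
    - [[-2.5,0,-1],[0,0,0],0.3]
    - [[-3,0,0],[0,0,0],0]
    - [[-3,0,0],[0,0,0],0]

```text
t: 11.18
ee_pos: [0.5334, 0.2104, 0.2153]
orientation: [2.106, 2.329, 0.004]
force: [0.2, 0.2, -0.4]
grip_width: 0.0427
gripper_force: 0.0
```

```bash
python3 - <<'E'
from h import *
plan((.536,-.210,.23),14.07)
E
```

```text
t 11.1833 turn [ 0.003  -0.0002 -0.1451] shift after [-40.839  -9.971  -1.468] now [-41.851  -3.958  -1.497] F [ 0.2  0.2 -0.4] q [ 0.25  0.39 -0.07  1.11 -0.    1.72] w 0.0427 gf 0.0 pos [0.5334 0.2104 0.2153]
```

```bash
python3 - <<'E'
from h import *
from rig import env
a=env.snapshot("side");b=env.snapshot("top");pickle.dump((a,b),open("jig2.pkl","wb"))
p=proj(a,(.5236,.304,.08)).astype(int);q=proj(b,(.5236,.304,.08)).astype(int);print(p,q)
im=[cv2.resize(x["frame"][c[1]-w:c[1]+w,c[0]-w:c[0]+w],(400,400),interpolation=cv2.INTER_CUBIC) for x,c,w in((a,p,45),(b,q,70))]
cv2.imwrite("pics/jig2.png",np.hstack(im))
for s in(b,a):
    u,A,bb=hole(s,(.5237,.304,.082));print(u,A,bb,onz(s,u,.082).round(4))
plan((.536,-.210,.23),95.88)
E
```

```text
[299 181] [170 268]Traceback (most recent call last):
  File "<stdin>", line 8, in <module>
  File "h.py", line 31, in hole
    j=min((i for i in range(1,n) if 2000<st[i][4]<20000),key=lambda i:np.hypot(*((c[i]+.5)/k-.5-p)))
ValueError: min() iterable argument is empty
```

View pics/jig2.png

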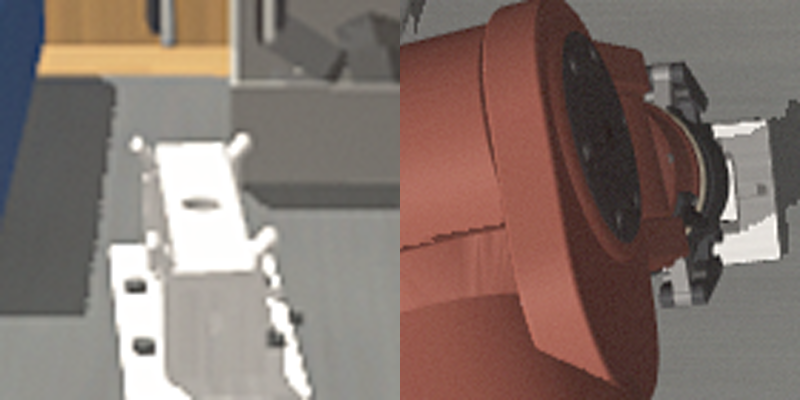

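The bar lies flat on both posts between the tabs, hole at crop (200,203). Now over to the stem.

Request:
play_rows:
  steps:
    - [[-2.99,-0.283,0],[0,0,0],0]
    - [[-2.99,-0.283,0],[0,0,0],0]
    - [[-2.99,-0.283,0],[0,0,0],0]
    - [[-2.99,-0.283,0],[0,0,0],0]
    - [[-2.99,-0.283,0],[0,0,0],0]
    - [[-2.99,-0.283,0],[0,0,0],0]
    - [[-2.99,-0.283,0],[0,0,0],0]

```text
t: 11.87
ee_pos: [0.5338, -0.0005, 0.2141]
orientation: [2.108, 2.329, 0.001]
force: [1.3, 0.2, 0.1]
grip_width: 0.0429
gripper_force: 0.0
```

Request:
play_rows:
  steps:
    - [[-2.99,-0.283,0],[0,0,0],-0.3]
    - [[-2.99,-0.283,0],[0,0,0],-0.3]
    - [[-2.99,-0.283,0],[0,0,0],-0.3]
    - [[-2.99,-0.283,0],[0,0,0],-0.3]
    - [[-2.99,-0.283,0],[0,0,0],-0.3]
    - [[-2.99,-0.283,0],[0,0,0],-0.3]
    - [[-2,-0.2,0],[0,0,0],-0.3]
    - [[0,0,0],[0,0,-0.1],-0.3]

```text
t: 12.53
ee_pos: [0.5349, -0.2033, 0.2138]
orientation: [1.994, 2.425, -0.001]
force: [-0.5, 0.6, -0.6]
grip_width: 0.0301
gripper_force: 0.0
```

Request:
play_rows:
  steps:
    - [[0,0,0],[0,0,-0.12],-0.3]
    - [[0,0,0],[0,0,-0.12],-0.3]
    - [[0,0,0],[0,0,-0.12],-0.3]
    - [[0,0,0],[0,0,-0.12],-0.3]
    - [[0,0,0],[0,0,-0.12],-0.3]
    - [[0,0,0],[0,0,-0.12],-0.3]
    - [[0,0,0],[0,0,-0.12],-0.3]
    - [[0,0,0],[0,0,-0.12],-0.3]

```text
t: 13.2
ee_pos: [0.5349, -0.1994, 0.214]
orientation: [0.633, 3.077, 0.0]
force: [0.4, -0.4, 0.5]
grip_width: 0.0301
gripper_force: 0.0
```

Request:
play_rows:
  steps:
    - [[0,0,0],[0,0,-0.12],-0.3]
    - [[0,0,0],[0,0,-0.12],-0.3]
    - [[0,0,0],[0,0,-0.12],-0.3]
    - [[0,0,0],[0,0,-0.12],-0.3]
    - [[0,0,0],[0,0,-0.03],-0.3]
    - [[0,0,0],[0,0,0],-0.3]
    - [[0,0,0],[0,0,0],-0.3]

```text
t: 13.78
ee_pos: [0.5349, -0.1995, 0.2138]
orientation: [-0.152, 3.137, -0.0]
force: [0.6, -0.4, 0.0]
grip_width: 0.0298
gripper_force: 0.0
```

```bash
python3 - <<'E'
from h import *
from rig import env
plan((.536,-.210,.14),95.88)
a=env.snapshot("side");b=env.snapshot("top");pickle.dump((a,b),open("jig3.pkl","wb"))
for s,z in((b,.082),(a,.082)):
    g=cv2.cvtColor(s["frame"],cv2.COLOR_BGR2GRAY);p=proj(s,(.5237,.304,z)).round().astype(int);print(p);print(g[p[1]-9:p[1]+10,p[0]-12:p[0]+13])
E
```

```text
t 13.7833 turn [-0.0002  0.0004 -0.0057] shift after [-5.000e-03 -1.057e+00  7.378e+00] now [-0.008 -1.056  7.378] F [ 0.6 -0.4  0. ] q [-0.49  0.39 -0.07  1.1   0.   -0.58] w 0.0298 gf 0.0 pos [ 0.5349 -0.1995  0.2138]
[170 269]
[[199 214 213 228 226 227 226 224 223 223 223 224 220 220 219 218 220 218
  217 218 218 219 217 217 218]
 [223 222 223 222 221 219 220 220 219 220 219 219 217 219 220 219 219 217
  220 217 220 219 219 221 221]
 [221 219 220 219 220 220 218 219 219 218 222 214 215 216 220 221 222 221
  221 221 222 223 224 222 223]
 [221 218 220 219 220 220 221 223 222 208 212 171 177 182 203 202 220 224
  222 223 222 220 220 217 219]
 [223 222 224 223 222 224 225 221 208 158 123 134 149 148 147 143 182 220
  221 221 219 218 217 219 217]
 [223 222 221 221 222 221 223 201 152 126 150 146 147 145 146 147 144 182
  218 220 219 220 219 220 219]
 [221 220 221 220 220 221 213 161 117 141 146 149 148 147 147 147 147 143
  186 225 221 221 221 220 221]
 [220 220 221 221 220 224 212 127 124 148 149 148 148 149 149 147 148 146
  161 223 220 220 220 220 218]
 [223 224 222 222 221 225 184 
[... 2431 characters left out ...]
61  64  64  64  60  80 104 106 105 105
  106 108  93  68  54  56  56]
 [163 103  56  66  67  66  63  61  60  62  62  62  61  79 103 106 104 105
  106 108  98  70  55  57  55]
 [175 116  55  65  66  66  63  63  61  63  60  62  56  76 101 107 106 105
  105 109 107  74  53  56  56]
 [170 111  55  65  66  64  66  62  62  62  60  58  56  71 101 107 105 105
  104 106 111  79  53  56  59]
 [246 179  46  61  66  67  65  64  63  62  61  59  54  68  98 110 106 105
  107 107 111  78  51  53  59]
 [255 231  39  60  67  66  66  65  61  62  61  60  56  66  96 107 107 106
  106 107 111  82  55  54  62]
 [255 251  63  58  66  67  66  63  64  63  63  58  55  69  96 106 107 107
  107 107 110  90  61  52  59]]
```

Request:
play_rows:
  steps:
    - [[0,-0.53,0],[0,0,0],-0.3]
    - [[0,-0.53,0],[0,0,0],-0.3]
    - [[0,0,0],[0,0,0],-0.3]
    - [[0,0,0.8],[0,0,0],-0.3]
    - [[0,0,1],[0,0,0],-0.3]
    - [[0,0,1],[0,0,0],-0.3]
    - [[0,0,0],[0,0,0],-0.3]
    - [[0,0,0],[0,0,0],-0.3]

```text
t: 14.55
ee_pos: [0.535, -0.2098, 0.1842]
orientation: [0.154, -3.136, -0.002]
force: [-0.8, 0.0, 0.9]
grip_width: 0.0299
gripper_force: 0.0
```

```bash
cat >> h.py <<'E'
def ell(s,X,lev,half=11,k=8):
    g=cv2.cvtColor(s["frame"],cv2.COLOR_BGR2GRAY);p=proj(s,X).round().astype(int)
    G=cv2.resize(g[p[1]-half:p[1]+half+1,p[0]-half:p[0]+half+1],None,fx=k,fy=k,interpolation=cv2.INTER_LINEAR)
    cs=cv2.findContours((G<lev).astype(np.uint8),cv2.RETR_EXTERNAL,cv2.CHAIN_APPROX_NONE)[0]
    c=cv2.convexHull(min((c for c in cs if cv2.contourArea(c)>1500),key=lambda c:abs(cv2.minEnclosingCircle(c)[0][0]-G.shape[1]/2)))
    c=c.astype(np.float32); (cx,cy),ax,an=cv2.fitEllipse(c)
    return np.array([(cx+.5)/k-.5+p[0]-half,(cy+.5)/k-.5+p[1]-half]),np.array(ax)/k
E
python3 - <<'E'
from h import *
from rig import env
plan((.536,-.210,.14),95.88)
_,b=pickle.load(open("jig3.pkl","rb")); u,ax=ell(b,(.5237,.304,.082),185);print("top",u,ax,onz(b,u,.082).round(4))
a,_=pickle.load(open("jig2.pkl","rb")); u,ax=ell(a,(.5237,.299,.082),215);print("side",u,ax,onz(a,u,.082).round(4))
a,_=pickle.load(open("jig2.pkl","rb"));g=cv2.cvtColor(a["frame"],cv2.COLOR_BGR2GRAY);print(g[178:187,290:308])
# calibration of height of rod/TCP in side view now
s=pickle.load(open("top0.pkl","rb"));
for X,l in(((.6033,-.0108,.012),190),): print("bar0",*[onz(s,ell(s,X,l)[0],.012).round(4)])
E
```

```text
t 14.55 turn [ 0.0012 -0.0018 -0.0042] shift after [-0.098 -0.03   4.417] now [-0.106 -0.035  4.417] F [-0.8  0.   0.9] q [-0.5   0.42 -0.11  1.04 -0.   -0.6 ] w 0.0299 gf 0.0 pos [ 0.535  -0.2098  0.1842]
top [170.19338036 269.10460091] [12.66924572 12.95108604] [0.5233 0.3043 0.082 ]
side [308.98996162 177.79692221] [ 5.9995594  25.39134598] [0.549  0.3245 0.082 ]
[[224 255 255 254 254 255 255 255 255 255 255 255 255 254 255 255 250 166]
 [191 255 255 255 255 255 255 255 255 255 255 255 255 255 255 255 255 191]
 [171 255 255 255 255 251 239 223 217 222 228 240 248 255 255 255 255 219]
 [169 242 255 255 247 155 130 138 146 157 164 176 189 241 255 255 255 235]
 [166 235 255 255 253 189 126 132 149 159 166 167 160 216 255 255 255 254]
 [159 235 255 255 255 255 250 243 229 222 225 238 252 255 255 255 255 255]
 [158 202 255 255 255 255 255 255 255 255 255 255 255 255 255 254 255 255]
 [160 168 255 255 255 254 255 255 255 255 255 255 254 254 254 254 255 255]
 [163 167 255 255 255 254 254 254 254 254 254 254 254 254 254 254 255 255]]
bar0 [ 0.6029 -0.0106  0.012 ]
```

Request:
play_rows:
  steps:
    - [[-0.05,0,1],[0,0,-0.004],-0.3]
    - [[0,0,1],[0,0,0],-0.3]
    - [[0,0,1],[0,0,0],-0.3]
    - [[0,0,0.8],[0,0,0],-0.3]
    - [[0,0,0.5],[0,0,0],-0.3]
    - [[0,0,0],[0,0,0],-0.3]
    - [[0,0,0],[0,0,0],-0.3]
    - [[0,0,0],[0,0,0],-0.3]

```text
t: 15.22
ee_pos: [0.5364, -0.2104, 0.1426]
orientation: [-0.161, 3.137, -0.0]
force: [0.5, 0.5, -0.2]
grip_width: 0.0299
gripper_force: 0.0
```

Request:
play_rows:
  steps:
    - [[0,0,0],[0,0,0],-0.6]
    - [[0,0,0],[0,0,0],-1]
    - [[0,0,0],[0,0,0],-1]
    - [[0,0,0],[0,0,0],-1]
    - [[0,0,0],[0,0,0],-1]
    - [[0,0,0],[0,0,0],-1]
    - [[0,0,0],[0,0,0],-1]
    - [[0,0,0],[0,0,0],-1]
  squeeze: 40

```text
t: 15.88
ee_pos: [0.5366, -0.2105, 0.1429]
orientation: [-0.161, 3.136, -0.001]
force: [0.4, -0.2, 6.1]
grip_width: 0.0149
gripper_force: 39.3
```

```bash
python3 - <<'E'
from h import *
from rig import env
plan((.536,-.210,.14),95.88)
a=env.snapshot("side");b=env.snapshot("top");pickle.dump((a,b),open("st1.pkl","wb"))
E
```

```text
t 15.8833 turn [-0.0008  0.0011 -0.0003] shift after [0.058 0.055 0.289] now [0.059 0.055 0.289] F [ 0.4 -0.2  6.1] q [-0.5   0.45 -0.17  0.94 -0.   -0.6 ] w 0.0149 gf 39.30329203605652 pos [ 0.5366 -0.2105  0.1429]
```

Request:
play_rows:
  steps:
    - [[0,0,0],[0,0,0],-0.6]
    - [[0,0,0],[0,0,0],-0.3]
    - [[0,0,0],[0,0,0],-0.3]
    - [[0,0,0],[0,0,0],-0.3]
    - [[0,0,-1],[0,0,0],-0.3]
    - [[0,0,-2],[0,0,0],-0.3]
    - [[0,0,-2.5],[0,0,0],-0.3]
    - [[0,0,-2],[0,0,0],-0.3]

```text
t: 16.65
ee_pos: [0.5362, -0.2102, 0.2194]
orientation: [-0.161, 3.137, -0.0]
force: [0.5, -0.2, 0.1]
grip_width: 0.0303
gripper_force: 0.0
```

Request:
play_rows:
  steps:
    - [[0,3,0],[0,0,0],-0.3]
    - [[0,3,0],[0,0,0],-0.3]
    - [[0,3,0],[0,0,0],-0.3]
    - [[0,3,0],[0,0,0],-0.3]
    - [[0,3,0],[0,0,0],-0.3]
    - [[0,3,0],[0,0,0],-0.3]
    - [[0,3,0],[0,0,0],-0.3]
    - [[0,0,0],[0,0,0],-0.3]

```text
t: 17.32
ee_pos: [0.5138, 0.0029, 0.2182]
orientation: [-0.166, 3.137, 0.003]
force: [0.0, -1.0, -0.6]
grip_width: 0.0297
gripper_force: 0.0
```

```bash
python3 - <<'E'
from h import *
from rig import env
plan((.5366,-.2105,.143),95.88)
a=env.snapshot("side");b=env.snapshot("top");pickle.dump((a,b),open("st2.pkl","wb"))
s=pickle.load(open("top0.pkl","rb"))
for q in(s,b):
    g=cv2.cvtColor(q["frame"],cv2.COLOR_BGR2GRAY);print(g[254:268,430:453])
E
```

```text
t 17.3167 turn [0.0017 0.0002 0.0033] shift after [ -0.077 -21.465   7.516] now [-6.0000e-03 -2.1478e+01  7.4800e+00] F [ 0.  -1.  -0.6] q [-0.14  0.28 -0.22  1.07  0.   -0.24] w 0.0297 gf 0.0 pos [0.5138 0.0029 0.2182]
[[ 99  96  97 157 169 170 174 176 102 104 105 110 113 110 110 111 111 110
  107 107 110 110 118]
 [101 102 107 103 184 172 175 178 106 110 117 111 109 102 105 102 106 109
  107 110 104 126 145]
 [114 110 109 107 177 101 103 105 109 107 105 106 117 145 146 142 136 105
  103 104 123 178 144]
 [109 106  86  77  81  89 103  98  97  98  92  92 178 227 226 228 206 156
  125 117 176 175 149]
 [ 92  82  79 103 102 103 103 105 105 110 100 166 231 222 220 220 220 228
  195 168 168 168 168]
 [ 71 124 124 123 124 125 125 122 127 125 120 230 225 219 216 217 218 219
  222 161 165 166 167]
 [ 95 141 141 143 143 140 141 140 143 138 169 228 223 218 220 217 218 218
  220 167 164 164 167]
 [154 151 151 152 148 151 146 149 148 145 168 230 222 219 221 219 218 218
  223 169 162 164 165]
 [161 161 156 157 156 158 154 153 155 153 133 225 224 222 220 219 220 220
  219 165 164 165 165]
 [166 1
[... 1137 characters left out ...]
228 160 167 166 169]
 [157 153 154 153 153 152 150 149 150 148 167 231 225 223 225 223 221 221
  227 165 168 169 167]
 [164 159 160 161 157 156 161 158 156 155 148 225 228 223 223 222 223 223
  221 152 168 168 168]
 [161 165 163 163 162 161 161 161 161 157 158 193 226 226 225 224 225 221
  190 168 168 168 167]
 [131 158 164 166 170 167 164 161 163 162 162 147 210 224 224 221 216 194
  168 167 170 170 170]
 [102  77 135 157 168 171 172 156 165 171 169 166 164 183 191 178 126 167
  168 170 167 167 167]
 [147 119 110  85  80 101 131 171 169 172 167 170 168 166 168 170 167 170
  169 166 170 167 170]
 [175 160 160 149 152 151 175 172 170 168 169 170 168 169 169 167 168 168
  168 171 172 174 176]]
```

```bash
python3 - <<'E'
from h import *
a,b=pickle.load(open("st2.pkl","rb"));s=pickle.load(open("top0.pkl","rb"))
for q in(s,b):
    g=cv2.cvtColor(q["frame"],cv2.COLOR_BGR2GRAY)[254:268,438:452].astype(float)
    w=np.clip((g-168)/52,0,1); w[:3,7:]*=1; w[:5,12:]=np.where(w[:5,12:]>.9,1,w[:5,12:]*(np.arange(5)[:,None]==4)*.5)
    ys,xs=np.mgrid[254:268,438:452]; u=((w*xs).sum()/w.sum(),(w*ys).sum()/w.sum()); print(u,w.sum(),onz(q,u,.168).round(5))
    # extents through middle
    r=g[5:9].mean(0);print(r.round())
# side: rod top disc + axis before/after
E
```

```text
(np.float64(444.4932336182336), np.float64(260.6086182336182)) 54.0 [ 0.53547 -0.20988  0.168  ]
[143. 140. 148. 228. 224. 220. 219. 218. 218. 219. 221. 166. 164. 165.]
(np.float64(444.4823390231536), np.float64(260.73009971269227)) 56.89423076923077 [ 0.53526 -0.20986  0.168  ]
[144. 143. 150. 230. 226. 223. 223. 221. 222. 222. 223. 160. 168. 168.]
```

Request:
play_rows:
  steps:
    - [[0,-3,0],[0,0,0.003],-0.3]
    - [[0,-3,0],[0,0,0],-0.3]
    - [[0,-3,0],[0,0,0],-0.3]
    - [[0,-3,0],[0,0,0],-0.3]
    - [[0,-3,0],[0,0,0],-0.3]
    - [[0,-3,0],[0,0,0],-0.3]
    - [[0,-2.5,0],[0,0,0],-0.3]
    - [[0,-0.97,0],[0,0,0],-0.3]

```text
t: 18.08
ee_pos: [0.536, -0.2196, 0.2174]
orientation: [-0.15, 3.138, -0.002]
force: [-0.4, -0.3, 0.1]
grip_width: 0.0297
gripper_force: 0.0
```

Request:
play_rows:
  steps:
    - [[0,0,0],[0,0,0],-0.3]
    - [[0,0,0],[0,0,0],-0.3]
    - [[0,0,0],[0,0,0],-0.3]
    - [[0,0,0],[0,0,0],-0.3]

```text
t: 18.42
ee_pos: [0.536, -0.2139, 0.2175]
orientation: [0.158, -3.138, -0.0]
force: [0.2, 0.1, 0.2]
grip_width: 0.0298
gripper_force: 0.0
```

```bash
python3 - <<'E'
from h import *
plan((.5356,-.2105,.143),95.88)
E
```

```text
t 18.4167 turn [ 0.0003 -0.0001 -0.0023] shift after [7.000e-03 3.440e-01 7.447e+00] now [7.000e-03 3.420e-01 7.447e+00] F [0.2 0.1 0.2] q [-0.51  0.4  -0.05  1.12  0.   -0.61] w 0.0298 gf 0.0 pos [ 0.536  -0.2139  0.2175]
```

Request:
play_rows:
  steps:
    - [[0,0.34,0],[0,0,-0.002],-0.3]
    - [[0,0,0],[0,0,0],-0.3]
    - [[0,0,1.5],[0,0,0],-0.3]
    - [[0,0,1.5],[0,0,0],-0.3]
    - [[0,0,1.5],[0,0,0],-0.3]
    - [[0,0,1.5],[0,0,0],-0.3]
    - [[0,0,1],[0,0,0],-0.3]
    - [[0,0,0.4],[0,0,0],-0.3]

```text
t: 19.08
ee_pos: [0.5351, -0.2107, 0.1419]
orientation: [0.16, -3.136, -0.002]
force: [-1.2, 0.5, -0.2]
grip_width: 0.03
gripper_force: 0.0
```

Request:
play_rows:
  steps:
    - [[0,0,0],[0,0,0],-0.3]
    - [[0,0,0],[0,0,0],-0.3]
    - [[0,0,0],[0,0,0],-0.3]
    - [[0,0,0],[0,0,0],-0.3]

```text
t: 19.42
ee_pos: [0.5363, -0.2118, 0.1442]
orientation: [-0.159, 3.136, -0.001]
force: [0.2, 0.3, 0.2]
grip_width: 0.0299
gripper_force: 0.0
```

Request:
play_rows:
  steps:
    - [[0.06,0.12,0.1],[0,0,0],-0.3]
    - [[0,0,0],[0,0,0],-0.3]
    - [[0,0,0],[0,0,0],-0.3]
    - [[0,0,0],[0,0,0],-0.7]
    - [[0,0,0],[0,0,0],-1]
    - [[0,0,0],[0,0,0],-1]
    - [[0,0,0],[0,0,0],-1]
    - [[0,0,0],[0,0,0],-1]
  squeeze: 60

```text
t: 20.08
ee_pos: [0.5352, -0.2106, 0.1426]
orientation: [-0.159, 3.137, -0.001]
force: [0.5, 0.6, 3.4]
grip_width: 0.0145
gripper_force: 58.4
```

Request:
play_rows:
  steps:
    - [[0,0,0],[0,0,0],-1]
    - [[0,0,0],[0,0,0],-1]
    - [[0,0,0],[0,0,0],-1]

```text
t: 20.33
ee_pos: [0.5353, -0.2106, 0.1425]
orientation: [-0.159, 3.137, -0.001]
force: [0.1, 0.2, 5.9]
grip_width: 0.0144
gripper_force: 58.4
```

```bash
python3 - <<'E'
from h import *
from rig import env
plan((.5356,-.2105,.143),95.88)
a=env.snapshot("side");pickle.dump(a,open("st3.pkl","wb"))
E
```

```text
t 20.3333 turn [-0.0004  0.0005 -0.0013] shift after [-0.034  0.005 -0.045] now [-0.034  0.005 -0.045] F [0.1 0.2 5.9] q [-0.5   0.45 -0.18  0.94 -0.   -0.6 ] w 0.0144 gf 58.4368622303009 pos [ 0.5353 -0.2106  0.1425]
```

Request:
play_rows:
  steps:
    - [[0,0,-0.6],[0,0,0],-1]
    - [[0,0,-1.5],[0,0,0],-1]
    - [[0,0,-2.3],[0,0,0],-1]
    - [[0,0,-2.5],[0,0,0],-1]
    - [[0,0,-2.5],[0,0,0],-1]
    - [[0,0,-2.5],[0,0,0],-1]
    - [[0,0,-2.5],[0,0,0],-1]
    - [[0,0,-2.2],[0,0,0],-1]

```text
t: 21.05
ee_pos: [0.5347, -0.2101, 0.3097]
orientation: [0.159, -3.137, -0.001]
force: [1.0, -0.2, -2.2]
grip_width: 0.0145
gripper_force: 58.7
```

Request:
play_rows:
  steps:
    - [[0,0,-1],[0,0,0],-1]
    - [[0,0,0],[0,0,0],-1]
    - [[0,1.5,0],[0,0,0],-1]
    - [[0,2.5,0],[0,0,0],-1]
    - [[0,2.5,0],[0,0,0],-1]
    - [[0,2.5,0],[0,0,0],-1]
    - [[0,2.5,0],[0,0,0],-1]
    - [[0,2.5,0],[0,0,0],-1]

```text
t: 21.72
ee_pos: [0.5196, -0.0692, 0.3167]
orientation: [0.159, -3.135, -0.002]
force: [1.1, -0.1, -2.1]
grip_width: 0.0144
gripper_force: 58.8
```

Request:
play_rows:
  steps:
    - [[0,2.5,0],[0,0,0],-1]
    - [[0,2.5,0],[0,0,0],-1]
    - [[0,2.5,0],[0,0,0],-1]
    - [[0,2.5,0],[0,0,0],-1]
    - [[0,2.5,0],[0,0,0],-1]
    - [[0,2.5,0],[0,0,0],-1]
    - [[0,2.5,0],[0,0,0],-1]
    - [[0,2.5,0],[0,0,0],-1]

```text
t: 22.38
ee_pos: [0.4991, 0.1294, 0.3168]
orientation: [0.159, -3.135, -0.0]
force: [0.9, -0.4, -2.3]
grip_width: 0.0141
gripper_force: 58.8
```

Request:
play_rows:
  steps:
    - [[0,2.5,0],[0,0,0],-1]
    - [[0,2.5,0],[0,0,0],-1]
    - [[0,2.5,0],[0,0,0],-1]
    - [[0,2.5,0],[0,0,0],-1]
    - [[0,2,0],[0,0,0],-1]
    - [[0,1,0],[0,0,0],-1]
    - [[0,0,0],[0,0,0],-1]
    - [[0,0,0],[0,0,0],-1]

```text
t: 23.05
ee_pos: [0.4868, 0.2571, 0.3173]
orientation: [0.161, -3.136, 0.001]
force: [0.4, 0.2, -2.3]
grip_width: 0.014
gripper_force: 58.8
```

```bash
python3 - <<'E'
from h import *
plan((.5234,.3037,.25),95.88)
E
```

```text
t 23.05 turn [-0.0008 -0.0018 -0.0002] shift after [-4.121  4.257  6.732] now [-4.132  4.263  6.721] F [ 0.4  0.2 -2.3] q [ 0.35  0.31  0.08  1.34 -0.    0.25] w 0.014 gf 58.78734648227692 pos [0.4868 0.2571 0.3173]
```

Request:
play_rows:
  steps:
    - [[-1,1,0],[0,0,0],-1]
    - [[-1.5,1.6,0],[0,0,0],-1]
    - [[-1.1,1.2,0],[0,0,0],-1]
    - [[-0.52,0.46,1],[0,0,0],-1]
    - [[0,0,2],[0,0,0],-1]
    - [[0,0,2],[0,0,0],-1]
    - [[0,0,1.5],[0,0,0],-1]
    - [[0,0,0.6],[0,0,0],-1]

```text
t: 23.72
ee_pos: [0.5228, 0.3019, 0.244]
orientation: [0.157, -3.133, 0.003]
force: [-0.7, -0.6, -0.8]
grip_width: 0.0148
gripper_force: 59.0
```

Request:
play_rows:
  steps:
    - [[0,0,0],[0,0,0],-1]
    - [[0,0,0],[0,0,0],-1]
    - [[0,0,0],[0,0,0],-1]
    - [[0,0,0],[0,0,0],-1]
    - [[0,0,0],[0,0,0],-1]

```text
t: 24.13
ee_pos: [0.5246, 0.3038, 0.2482]
orientation: [-0.159, 3.136, 0.001]
force: [0.0, -0.1, -2.1]
grip_width: 0.0144
gripper_force: 59.0
```

```bash
python3 - <<'E'
from h import *
from rig import env
plan((.5234,.3037,.1795),95.88)
a=env.snapshot("side");pickle.dump(a,open("st4.pkl","wb"))
cv2.imwrite("pics/st4.png",cv2.resize(a["frame"][105:200,250:350],None,fx=6,fy=6,interpolation=cv2.INTER_CUBIC))
E
```

```text
t 24.1333 turn [ 0.0004  0.0014 -0.0013] shift after [1.220e-01 3.000e-03 6.867e+00] now [ 0.132 -0.     6.867] F [ 0.  -0.1 -2.1] q [ 0.4   0.44  0.1   1.22 -0.    0.3 ] w 0.0144 gf 58.95312309265137 pos [0.5246 0.3038 0.2482]
```

View pics/st4.png

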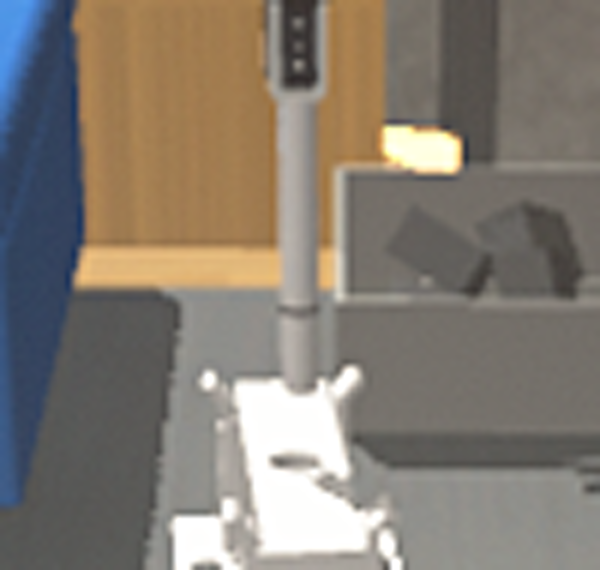

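The rod hangs above the hole: ring at crop (298,310), foot at (302,388), hole at (296,461). Next I'll measure tilt and x offset from its edges.

```bash
cat >> h.py <<'E'
def rodline(s,rows,uc,half=8,br=None):
    """subpixel left/right gradient edges of the rod per row; returns rows, centre u, width"""
    g=cv2.cvtColor(s["frame"],cv2.COLOR_BGR2GRAY).astype(float);out=[]
    for v in rows:
        x=np.arange(uc-half,uc+half+1);d=np.abs(np.diff(g[v,x]))
        n=len(d);L=slice(0,n//2);Rr=slice(n//2,n);c=[]
        for sl in(L,Rr):
            w=d[sl].copy();i=w.argmax();k=slice(max(i-1,0),i+2);xx=x[:-1][sl][k]+.5;c.append((w[k]*xx).sum()/w[k].sum())
        out.append((v,(c[0]+c[1])/2,c[1]-c[0]))
    return np.array(out)
E
python3 - <<'E'
from h import *
a=pickle.load(open("st4.pkl","rb"))
r=rodline(a,range(124,168),300,7);print(np.c_[r].round(2).tolist())
g=cv2.cvtColor(a["frame"],cv2.COLOR_BGR2GRAY)
print(g[150:172:1,293:308])
X,Y=.5246,.3038
for z in(.24,.2,.15,.115):print(z,proj(a,(X,Y,z)).round(2))
h,_=pickle.load(open("jig2.pkl","rb"));u,A,bb=hole(h,(.5237,.298,.082));print("hole",u,A,bb,"expect",proj(a,(.5234,.3037,.082)).round(2))
E
```

```text
[[124.0, 298.26, 5.24], [125.0, 298.3, 5.19], [126.0, 298.3, 5.18], [127.0, 298.27, 5.21], [128.0, 298.29, 5.2], [129.0, 298.25, 5.28], [130.0, 298.3, 5.19], [131.0, 298.32, 5.17], [132.0, 298.33, 5.13], [133.0, 300.63, 9.71], [134.0, 300.93, 10.36], [135.0, 300.93, 10.32], [136.0, 301.0, 10.21], [137.0, 300.94, 10.31], [138.0, 300.95, 10.31], [139.0, 300.92, 10.39], [140.0, 300.97, 10.22], [141.0, 300.94, 10.32], [142.0, 300.93, 10.33], [143.0, 300.93, 10.32], [144.0, 300.94, 10.3], [145.0, 300.94, 10.25], [146.0, 300.96, 10.65], [147.0, 302.74, 7.21], [148.0, 302.66, 7.22], [149.0, 301.45, 9.63], [150.0, 302.72, 7.17], [151.0, 301.51, 9.57], [152.0, 302.69, 7.11], [153.0, 301.08, 10.01], [154.0, 300.9, 9.33], [155.0, 299.02, 4.85], [156.0, 299.07, 6.95], [157.0, 300.54, 4.33], [158.0, 300.83, 9.16], [159.0, 300.84, 9.38], [160.0, 300.75, 9.12], [161.0, 298.51, 4.74], [162.0, 300.73, 9.03], [163.0, 300.82, 9.23], [164.0, 298.64, 4.53], [165.0, 301.11, 9.02], [166.0, 301.42, 9.71], [167.0, 301.43, 9.59]]
[[191 192 192 192 181 175 168 156 137 129 176 192 197 211 155]
 [193 193 194 193
[... 940 characters left out ...]
3 141 168 179 169 158 143 128 134 142 130 102 197]
 [129 126 125 131 163 176 168 157 140 123 128 134 117 154 255]
 [201 199 229 229 189 171 167 155 137 141 228 183 163 251 255]
 [255 255 255 255 219 162 161 147 125 142 255 224 241 255 255]
 [255 255 255 255 254 217 183 175 185 222 255 234 240 255 217]
 [254 254 254 255 255 255 255 255 255 255 255 245 224 204 160]]
0.24 [298.91 119.53]
0.2 [299.07 135.92]
0.15 [299.27 155.58]
0.115 [299.4  168.82]Traceback (most recent call last):
  File "<stdin>", line 8, in <module>
  File "h.py", line 31, in hole
    j=min((i for i in range(1,n) if 2000<st[i][4]<20000),key=lambda i:np.hypot(*((c[i]+.5)/k-.5-p)))
ValueError: min() iterable argument is empty
```

Request:
play_rows:
  steps:
    - [[0.1,0,0.3],[0,0,0],-1]
    - [[0,0,0.7],[0,0,0],-1]
    - [[0,0,0.7],[0,0,0],-1]
    - [[0,0,0.4],[0,0,0],-1]
    - [[0,0,0.2],[0,0,0],-1]
    - [[0,0,0],[0,0,0],-1]
    - [[0,0,0],[0,0,0],-1]
    - [[0,0,0],[0,0,0],-1]

```text
t: 24.85
ee_pos: [0.5234, 0.3037, 0.2245]
orientation: [-0.159, 3.137, 0.0]
force: [0.7, -0.1, -2.0]
grip_width: 0.0145
gripper_force: 59.0
```

Request:
play_rows:
  steps:
    - [[0,0,0],[0,0,0],-1]
    - [[0,0,0],[0,0,0],-1]
    - [[0,0,0],[0,0,0],-1]

```text
t: 25.1
ee_pos: [0.5233, 0.3036, 0.2245]
orientation: [-0.159, 3.137, 0.0]
force: [0.2, 0.1, -2.6]
grip_width: 0.0144
gripper_force: 59.0
```

```bash
python3 - <<'E'
from h import *
from rig import env
plan((.5234,.3037,.1795),95.88)
a=env.snapshot("side");pickle.dump(a,open("st5.pkl","wb"))
g=cv2.cvtColor(a["frame"],cv2.COLOR_BGR2GRAY)
print(g[164:186,288:310]);print("upper");print(g[128:150:3,290:308])
X,Y,_=env.state()["ee_pos"]
for z in(.215,.165,.09,.082):print(z,proj(a,(X,Y,z)).round(2))
E
```

```text
t 25.1 turn [ 0.0001  0.0003 -0.0014] shift after [-0.008  0.007  4.5  ] now [-0.007  0.006  4.5  ] F [ 0.2  0.1 -2.6] q [ 0.4   0.45  0.05  1.17 -0.    0.3 ] w 0.0144 gf 58.95339488983154 pos [0.5233 0.3036 0.2245]
[[142 142 140 142 143 139 140 136 169 185 179 170 154 137 120 132 143 133
  118 109 109 111]
 [141 141 141 143 141 141 140 138 139 128 128 127 118  98  99 130 143 133
  111 100 112 111]
 [139 139 139 141 140 139 138 133 148 129 118 118 108 105 117 134 141 127
  100 196 243 191]
 [137 134 131 131 131 129 127 124 161 172 164 156 143 129 122 127 132 118
  153 255 255 233]
 [128 183 208 204 203 200 199 232 207 174 174 166 150 124 211 247 181 160
  252 255 253 198]
 [147 240 255 255 255 255 255 255 239 166 173 165 148 117 241 255 222 240
  255 255 204 154]
 [169 240 255 255 255 255 255 255 249 178 169 164 147 116 235 255 233 239
  255 215 155 128]
 [179 236 255 255 254 254 255 255 251 185 170 163 146 117 234 255 246 224
  204 159 132 112]
 [160 220 255 255 254 254 254 255 250 184 169 162 147 116 234 255 255 223
  170 148 121 109]
 [145 176 255 255 254 254 254 255 250 183 168 1
[... 1156 characters left out ...]
 136]]
upper
[[130 129 127 119 123 157 110  43  52  54  49  41 130 155 137 128 130 135]
 [130 128 126 126 125 142 162 167 166 164 160 154 149 137 131 129 128 132]
 [129 129 128 126 123 144 170 174 169 160 144 128 129 131 127 157 185 141]
 [129 131 128 125 125 133 165 176 169 159 147 128 130 132 128 156 187 142]
 [131 130 128 127 124 134 167 177 170 160 147 127 131 134 127 157 187 144]
 [130 129 128 128 124 134 166 179 172 161 145 129 130 132 128 156 187 143]
 [159 156 155 155 156 157 169 175 171 160 146 127 133 152 156 177 190 141]
 [189 190 190 189 190 192 182 173 171 161 147 128 147 184 190 196 212 155]]
0.215 [298.47 129.87]
0.165 [298.68 149.8 ]
0.09 [298.98 178.06]
0.082 [299.01 180.96]
```

```bash
python3 - <<'E'
from h import *
a=pickle.load(open("st5.pkl","rb"));X,Y=.5233,.3036
for n,p,m in(("ringfront",(X,Y-.008,.127),165.67),("footfront",(X,Y-.008,.090),179.35),("hole",(X,Y,.082),181.5)): print(n,proj(a,p).round(2),m)
# static landmarks in side0: rod tops & their known heights, xy from top view (y-0.6mm)
S=lambda p:(220+p[0]/3.1-.3,230+p[1]/3.1-.3)
for n,p,q in(("stem",(.5356,-.2105,.168),(257,108)),("mid",(.5482,-.2585,.123),(283,243)),("short",(.5607,-.3069,.098),(311,354)),("g1",(.505,-.1315,.16),(200,39)),("g2",(.4517,-.1707,.16),(93,77))):
    print(n,proj(a,p).round(2),np.round(S(q),2))
s=pickle.load(open("side0.pkl","rb"));print("bar0",proj(s,(.6031,-.0112,.012)).round(2),"335.95 274.24")
g=cv2.cvtColor(pickle.load(open("jig2.pkl","rb"))[0]["frame"],cv2.COLOR_BGR2GRAY)
print(g[160:205:1,296:300].T)  # along bar: ends
print(g[196:206,284:318:3])
c=np.array([-.0,0,0]);e=np.array([-.1025,.9947,0])
for d in(-.09,.09):print("bar end top",proj(a,np.array([.5234,.3037,.082])+d*e).round(2), "bottom",proj(a,np.array([.5234,.3037,.07])+d*e).round(2))
E
```

```text
ringfront [298.8  165.53] 165.67
footfront [298.94 179.3 ] 179.35
hole [299.01 180.97] 181.5
stem [302.31 263.48] [302.6  264.54]
mid [310.85 306.96] [310.99 308.09]
short [319.97 342.53] [320.02 343.89]
g1 [284.25 241.4 ] [284.22 242.28]
g2 [249.64 254.04] [249.7  254.54]
bar0 [336.18 273.31] 335.95 274.24
[[142 142 143 141 143 140 137 125 241 255 255 254 254 254 254 254 254 254
  255 255 239 130 126 250 255 255 254 254 254 254 254 254 254 254 255 255
  255 203 162 170 170 165 164 166 165]
 [144 144 143 143 142 142 141 126 240 255 255 254 254 254 254 254 254 254
  255 255 223 138 132 243 255 255 254 254 254 254 254 254 254 254 255 255
  255 204 160 169 170 166 164 163 163]
 [144 145 145 143 143 142 141 128 241 255 255 254 254 254 254 254 254 254
  255 255 217 146 149 229 255 255 254 254 254 254 254 254 254 254 255 255
  255 205 162 168 171 166 166 165 166]
 [145 143 145 145 143 143 141 126 240 255 255 254 254 254 254 254 254 254
  255 255 222 157 159 222 255 255 254 254 254 254 254 254 254 254 255 255
  255 205 163 167 170 170 168 168 169]]
[[255 214 178 232 255 255 251 251 243 183 255 145]
 [255 255 187 210 203 205 176 176 153 167 251 142]
 [218 255 196 166 162 163 164 164 164 166 153 136]
 [143 255 210 170 170 167 169 167 167 168  96 129]
 [108 255 214 171 170 170 170 168 167 170 146 156]
 [ 70 255 213 171 165 170 167 170 167 167 176 156]
 [255 255 224 173 164 168 165 171 168 168 170 158]
 [255 255 229 172 166 168 166 169 168 169 255 129]
 [255 254 229 171 165 169 164 169 169 168 234 241]
 [254 254 229 171 167 167 164 170 167 168 161 255]]
bar end top [302.44 195.8 ] bottom [302.47 200.34]
bar end top [296.08 167.9 ] bottom [296.14 172.03]
```

Request:
play_rows:
  steps:
    - [[0.05,0,0],[0,0,0],-1]
    - [[0,0,0.2],[0,0,0],-1]
    - [[0,0,0.3],[0,0,0],-1]
    - [[0,0,0.3],[0,0,0],-1]
    - [[0,0,0.3],[0,0,0],-1]
    - [[0,0,0.3],[0,0,0],-1]
    - [[0,0,0.2],[0,0,0],-1]
    - [[0,0,0],[0,0,0],-1]

```text
t: 25.82
ee_pos: [0.5224, 0.3034, 0.2077]
orientation: [0.159, -3.137, 0.001]
force: [-0.0, -0.3, -2.2]
grip_width: 0.0145
gripper_force: 59.0
```

Request:
play_rows:
  steps:
    - [[0,0,0.2],[0,0,0],-1]
    - [[0,0,0.3],[0,0,0],-1]
    - [[0,0,0.3],[0,0,0],-1]
    - [[0,0,0.3],[0,0,0],-1]
    - [[0,0,0.3],[0,0,0],-1]
    - [[0,0,0.3],[0,0,0],-1]
    - [[0,0,0.3],[0,0,0],-1]
    - [[0,0,0.2],[0,0,0],-1]

```text
t: 26.48
ee_pos: [0.5226, 0.3035, 0.1858]
orientation: [0.159, -3.137, 0.0]
force: [-1.1, 0.7, -1.8]
grip_width: 0.0143
gripper_force: 59.0
```

Request:
play_rows:
  steps:
    - [[0,0,0.2],[0,0,0],-1]
    - [[0,0,0.2],[0,0,0],-1]
    - [[0,0,0.2],[0,0,0],-1]
    - [[0,0,0.1],[0,0,0],-1]
    - [[0,0,0],[0,0,0],-1]
    - [[0,0,0],[0,0,0],-1]
    - [[0,0,0],[0,0,0],-1]
    - [[0,0,0],[0,0,0],-1]

```text
t: 27.15
ee_pos: [0.5228, 0.3036, 0.1794]
orientation: [-0.159, 3.137, 0.0]
force: [0.2, -1.2, -2.1]
grip_width: 0.0137
gripper_force: 59.0
```

```bash
python3 - <<'E'
from h import *
from rig import env
plan((.5230,.3037,.1795),95.88)
a=env.snapshot("side");pickle.dump(a,open("st6.pkl","wb"))
g=cv2.cvtColor(a["frame"],cv2.COLOR_BGR2GRAY)
print(g[172:190,289:309])
X,Y,Z=env.state()["ee_pos"];print("ring front",proj(a,(X,Y-.008,Z-.1345+.037)))
cv2.imwrite("pics/st6.png",cv2.resize(a["frame"][110:215,250:350],None,fx=5.6,fy=5.6,interpolation=cv2.INTER_CUBIC))
E
```

```text
t 27.15 turn [ 0.0001  0.0002 -0.0013] shift after [-0.022  0.008 -0.006] now [-0.022  0.008 -0.006] F [ 0.2 -1.2 -2.1] q [ 0.41  0.48 -0.03  1.06 -0.    0.3 ] w 0.0137 gf 58.953351974487305 pos [0.5228 0.3036 0.1794]
[[220 255 255 254 254 255 255 241 166 170 163 144 112 255 255 255 223 170
  147 121]
 [176 255 255 254 254 255 255 241 166 171 163 146 112 255 255 255 237 159
  146 119]
 [192 255 255 254 254 255 255 242 164 173 164 146 112 255 255 255 249 172
  146 120]
 [177 254 255 255 254 255 255 243 164 173 164 145 111 255 255 255 254 191
  142 120]
 [151 237 255 255 254 255 255 242 166 172 164 145 112 255 255 255 255 216
  145 121]
 [156 231 255 255 254 255 255 243 165 173 165 145 113 245 255 255 255 237
  144 114]
 [156 221 255 255 254 255 255 244 166 172 163 146 114 227 255 255 255 248
  161 107]
 [159 185 255 255 255 255 255 246 169 172 164 145 119 224 255 255 255 254
  188 134]
 [161 167 254 255 255 255 252 209 173 173 164 148 122 198 255 255 255 255
  211 141]
 [161 167 239 255 255 245 148 137 168 178 170 154 128 148 246 255 255 255
  233 133]
 [163 163 232 255 255 251 183 129 123 115 106  99  91 115 178 255 255 255
  253 166]
 [164 156 232 255 255 255 255 251 245 185 122 122 127 148 156 223 255 255
  255 183]
 [165 153 198 255 255 255 255 255 255 255 255 224 156 166 165 157 225 243
  254 207]
 [166 158 163 255 255 254 254 255 255 255 255 255 219 154 159 161 160 157
  212 179]
 [164 160 163 254 255 254 254 254 254 254 255 255 255 255 218 152 159 164
  167 155]
 [162 158 162 239 255 255 254 254 254 254 254 254 255 255 255 255 218 159
  167 162]
 [194 157 152 232 255 255 254 254 254 254 254 254 254 255 255 255 255 218
  161 163]
 [215 162 149 217 255 255 254 254 254 254 254 254 254 254 254 255 255 255
  219 160]]
ring front [298.76767783 182.24045652]
```

View pics/st6.png

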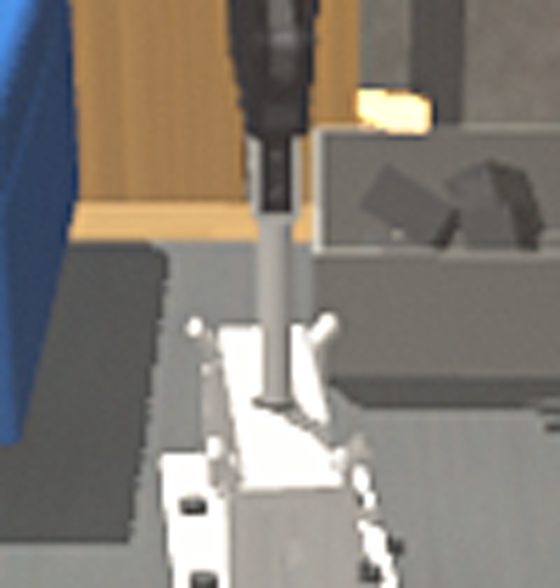

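The rod stands in the hole without touching, with its ring at the rim (crop (275,404), row 182). I'll lower it 0.5 mm to split the two height estimates, then settle.

Request:
play_rows:
  steps:
    - [[0,0,0.05],[0,0,0],-1]
    - [[0,0,0],[0,0,0],-1]
    - [[0,0,0],[0,0,0],-1]
    - [[0,0,0],[0,0,0],-1]
    - [[0,0,0],[0,0,0],-1]
    - [[0,0,0],[0,0,0],-1]
    - [[0,0,0],[0,0,0],-1]
    - [[0,0,0],[0,0,0],-1]

```text
t: 27.87
ee_pos: [0.5227, 0.3035, 0.1788]
orientation: [0.159, -3.138, 0.0]
force: [-0.1, -1.0, -2.2]
grip_width: 0.0146
gripper_force: 59.0
```

```bash
python3 - <<'E'
from h import *
from rig import env
plan((.5230,.3037,.179),95.88)
print(env.job_done())
E
```

```text
t 27.8667 turn [-0.     -0.     -0.0013] shift after [-0.031  0.013 -0.023] now [-0.031  0.013 -0.023] F [-0.1 -1.  -2.2] q [ 0.41  0.48 -0.03  1.06 -0.    0.3 ] w 0.0146 gf 58.95302474498749 pos [0.5227 0.3035 0.1788]
the job is handed in; nothing more can be done
None
```

I handed the job in at 27.9 s, with no verdict returned: the bar lies flat on both posts between the tabs, and the gripper holds the stem upright in its hole with no sign of contact, centred to about 1 mm and its ring level with the bar's top face to within about 1–2 mm by my measurements.

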